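# Put the loose slate price tag on its stand

## Task

A thin slate price tag lies flat on the polished display step, too thin to get hold of there. Slide it under light pressure (pressed hard, it scratches the stone) to the step's front edge, the one facing the robot, until its end overhangs, pick it up from there, and set it gently in the empty price stand: flat, square and centred on the slope, with its lower end slid fully home in the brass channel. Do not let the tag fall to the counter or force it against the stand, and leave the pastries, tongs, cup and the other two tags as they are.

Things in the scene. Friction and masses are not known exactly. Their poses are not given: they have to be found in the camera images.
- tag_center (a point): centre of the loose slate price tag: dark grey, 90 x 55 mm and 2.5 mm thick, 25 to 50 g, lying flat on the polished display step (friction about 0.35) some cm in from the front edge. x along its 90 mm length, y along its 55 mm width, z normal to its face. Both ends and both faces are alike.
- step_edge (a point): middle of the front top edge of the display step (fixed, level; timber plinth, polished stone top 300 mm deep, 320 mm along the edge, 18 mm thick, overhanging its carcass by 12 mm). The stone is flat, but its front margin swells up gently to this edge like a worktop's drip rim, a few mm in the last few cm. x points in over the stone (away from the robot), y along the edge, z up.
- step: the whole display step (fixed); its origin lies under its middle, 70 mm below the flat of the stone, which is 62 to 78 mm above the counter. The space in front of it is clear.
- stand_seat (a point): the empty price stand (fixed): middle of the bottom of its brass channel, where the sloping board meets the channel's end wall. x points down the slope, z is normal to the board: face at z = 0, x = -84 mm to 0, 46 mm wide (a tag stands 4.5 mm over each side), falling away from the robot at 0.55 rad. The channel: end wall at x = 0, top flange 2 mm thick over x = -5 to 0 mm, 4 mm above the board.
- stand: the empty stand (fixed, small oak lectern, the only one of three alike without a tag) with its board and 46 mm wide brass channel, in which a tag's lower end is held; origin at the middle of the underside of its 84 x 46 mm foot. The channel's bottom is about 18 mm above the counter, the board's upper end 62 mm.
- tag2_center (a point): centre of a slate tag already set in another stand; leave alone
- tag3_center (a point): centre of a slate tag already set in the third stand; leave alone
- tag: the loose slate tag; origin at the centre of its underside as it lies
- bun1: bun in a paper case, 72 mm across, 54 mm high, on the step behind the tag; leave alone
- bun2: dark bun in a paper case, 72 mm across, 54 mm high, on the step behind the tag; leave alone
- tart: tart in a foil cup, 74 mm across, 27 mm high, at the back of the step; leave alone
- tongs: steel serving tongs lying on the counter beyond the stands, 240 mm long, 50 mm wide, 20 mm high; leave alone
- cup: white cup, 72 mm across, 70 mm high, on the counter beyond the tongs; leave alone
There are look-alikes about, which are no part of the job. What is shaped like the tag but orange or white is not meant. What is shaped like the stand but purple or red is not meant.

How it is judged (in metres and radians):
On the way, in this order (a step that is already met when the one before it is completed fails the run):
1. the tag lies on the step with its end overhanging the front edge (its centre less than 30 mm in from the edge) (x of tag_center in the frame of step_edge below 0.03 m and z of tag_center in the frame of step_edge below 0.005 m and angle between tag's own z axis and vertical below 0.15 rad and contact force between tag and step above 0.02 N), for 0.2 s.
2. the tag is held in the fingers clear of the step (contact force between the fingers and tag above 1 N and contact force between tag and step below 0.01 N and z of tag_center in the frame of step_edge above 0.012 m), for 0.2 s.
At the end, for the whole second after the job is handed in: The loose tag lies at rest flat on the empty stand's slope (face within 0.06 rad of it), lower end home in the channel (within 3 mm of its bottom), centred across within 8 mm and square within 0.12 rad, released (x of tag_center in the frame of stand_seat between -0.048 and -0.043 m and y of tag_center in the frame of stand_seat between -0.008 and 0.008 m and z of tag_center in the frame of stand_seat between -0.001 and 0.004 m and angle between the x axis of tag_center and the x axis of stand_seat, either way round below 0.12 rad and angle between the z axis of tag_center and the z axis of stand_seat, either way round below 0.06 rad and contact force between tag and stand above 0.05 N and linear speed of tag below 0.02 m/s and contact force between the fingers and tag below 0.01 N); the robot touches nothing.
It fails at once if the tag is slid over the step while it, or the fingers, press on the stone with more than 8 N (that scratches it) (contact force between any of tag, the fingers and step above 8 N and linear speed of tag above 0.006 m/s).
It fails at once if the tag, arm or fingers strike or force the stand with more than 20 N (contact force between any of tag, the arm, the fingers and stand above 20 N).
It fails at once if the tag is dropped or thrown onto the stand (touching it at over 0.25 m/s) (contact force between tag and stand above 0.01 N and linear speed of tag above 0.25 m/s).
It fails at once if the tag falls onto the counter (height (world z) of tag_center below 0.015 m).
It fails at once if another tag, a pastry, the tongs or the cup is moved more than 15 mm (distance of any of tag2_center, tag3_center, bun1, bun2, tart, tongs, cup from where it was at the start of the episode above 0.015 m).
It also fails if it takes over 72 s, if anything falls off the work surface, if the arm or the gripper's body presses on something with over 40 N, if the wrist force passes 120 N, or if a joint passes its speed limit or range.

## Robot

A 6-joint arm with a two-finger parallel gripper is mounted at the origin on the work surface. World frame = base frame: x ahead of the robot, y to its left, z up, the work surface at z = 0. Lengths are in mm, angles in rad, forces in N, time in s.
With the tool pointing down it reaches from about 350 to 975 mm from the base axis. Payload 7.1 kg.
Tool frame: the origin (TCP) lies midway between the tips of the shut fingers; the grasp point (between the pads) lies 19 mm behind it (ctrl.tcp_to_grasp is the distance from the TCP to the grasp point, in mm); z points along the fingers, y is the line along which they close (so a half turn about z gives the same grasp; the last joint's range is limited). The gripper opens to 88 mm and grips with 3 to 60 N. Pads are 20 mm wide; open, the fingers measure 115 mm over their backs; the gripper's body (75 mm by 178 mm) begins 61 mm behind the grasp point.
Start: joints at [-1.286, 0.423, 1.63, -0, 1.089, -0.019], TCP at [186.986, -596.357, 222.675] pointing down, gripper open.
Joint ranges: [-3, 3], [-0.9, 2.11], [0.09, 2.58], [-1.31, 4.45], [0.11, 2.69], [-2.54, 2.54]. Speed limits (rad/s): [2.39, 2.39, 3.01, 3.14, 3.14, 3.14].

## Interface

Orientations are given as a rotation vector (axis times angle).
In Python, from workcell import get_obs, cams, ticket, boxes_of, ctrl gives the robot as it stands.
- The arm moves only by the shell command python3 -m creep 'ROWS' [OPENING]. ROWS is JSON, one flat list of numbers, 4 for each row, row after row: the shift along the world's x, y, z in m, then the turn about the world's z in rad. In form: [tx, ty, tz, spin, tx, ty, tz, spin, ...]. A call has 1 to 10 rows; each row is the pose to reach, as a shift and turn from the pose commanded when the call began; what a row does not reach only later rows make up. A row lasts 1/12 s, in which the tool goes at most 41.7 mm and 7.16 degrees, less where a joint would pass 70% of its speed; a pose out of reach is approached as far as the arm can. A call with a gripper value outside its range is refused whole. OPENING is the opening, from 0 (shut) to 1 (fully open), set as the call begins (- or left out, the last holds). The fingers move at their own pace and stop on an object; the grip force is fixed at half the most. Time passes only in rows, so rows that repeat a pose let the fingers close. It gives the time, the measured TCP pose, the force, the opening and the grip force at its end, in the units of the state.
- get_obs(): the state, without advancing time (a new reading comes with each control period).
- cams.get_image(name): name is "scene" or "side" or "wrist"; returns (picture, depth): 420x560x3 uint8, red, green, blue; 420x560 float32, mm along the optical axis (not along the pixel's ray), 0 where there is no reading.
- cams.get_calibration(name): a dict with "mtx" (3x3 intrinsics, pixels), "D" ([k1, k2, p1, p2, k3] as OpenCV has them; the pictures are not rectified), "R" (3x3) and "t" (3): a world point X has camera coordinates R X + t; the wrist camera has in their place "mount" (4x4, takes a point from camera to tool coordinates, whose origin is the TCP and whose axes are the flange's). Camera axes: x right, y down, z forward; pixel columns grow to the right and rows downward; lengths in mm; the calibration is good to about 2 mm. A picture is of the moment at which its call begins: read the wrist's pose just before it. get_calibration takes no time and is no camera call.
- ticket.close_job(): hands the job in; it is judged then, once.
Trained networks look in the newest picture that a camera, given by its name, has taken for a name from the list of things; names that differ only in an ending like _2 or _b are one class to them, and where a whole thing is asked for, a point or a joint stands for the part that bears it (a point fixed in the world has none). Each returns a list of dicts, best first, with "score" (0 to 1); they miss things now and then, are a little off and sometimes report something else, mostly with a low value. They report only what shows in the picture. A call takes as long as a camera call. They do not tell look-alikes from the thing itself.
- boxes_of(camera, target): "centre" ([column, row] in pixels, amid what is visible of it).
The state is a dict: "t": time; "qpos": joint angles; "qvel": joint speeds; "joint_torque": joint torques, N m; "ee_pos": TCP position; "orientation": TCP orientation; "ft_force": force on the tool from outside, world axes, zero at the start; "moment": the same for the moment, N m; "width": finger opening in mm; "grasp_force": force on a finger pad.
Only numpy, scipy, OpenCV 4.12 (cv2) and the standard library are available. Lean on these libraries where they do the work, as an engineer would, in place of code of your own. Each camera call takes 0.05 s, during which the arm holds its last target. There are 200 camera calls.

## Working session

There is one attempt and no reset: what is moved stays moved. The work goes in short steps, Python scripts to look and compute and a shell command to move; the robot and the scene stay as the last step left them, time stands still between calls to the robot, and variables do not carry over. Pictures are saved under pics/ and viewed, at most 10 in all, crops included, and the job is handed in when it is done.

```bash
mkdir -p pics; ls; cat > h.py <<'E'
import numpy as np, cv2
from workcell import get_obs, cams, ticket, boxes_of, ctrl
from scipy.spatial.transform import Rotation as Rn
def snap(n):
    o=get_obs(); p,d=cams.get_image(n); c=cams.get_calibration(n)
    if n=='wrist':
        T=np.eye(4);T[:3,:3]=Rn.from_rotvec(o['orientation']).as_matrix();T[:3,3]=o['ee_pos'];T=T@np.array(c['mount'])
    else:
        R=np.array(c['R']);T=np.eye(4);T[:3,:3]=R.T;T[:3,3]=-R.T@np.array(c['t']).ravel()
    return p,d,c,T
def cloud(d,c,T):
    h,w=d.shape;v,u=np.mgrid[:h,:w]
    q=cv2.undistortPoints(np.stack([u,v],-1).reshape(-1,1,2).astype(np.float64),np.array(c['mtx'],float),np.array(c['D'],float)).reshape(h,w,2)
    X=np.concatenate([q,np.ones((h,w,1))],-1)*d[...,None]
    X=X@T[:3,:3].T+T[:3,3]; X[d<=0]=np.nan
    return X
E
python3 - <<'E'
from h import *
o=get_obs();print({k:np.round(v,3) for k,v in o.items()})
for n in ['scene','side']:
    p,d,c,T=snap(n);cv2.imwrite(f'pics/{n}0.png',p[...,::-1]);X=cloud(d,c,T);np.savez(f'{n}0.npz',p=p,X=X)
    print(n,T[:3,3].round())
    for t in ['tag_center','step_edge','stand_seat','stand','tag']:
        for b in boxes_of(n,t)[:5]:
            u,v=np.round(b['centre']).astype(int);print(t,round(b['score'],2),u,v,X[v,u].round())
E
```

```text
pics
{'t': np.float64(0.0), 'qpos': array([-1.286,  0.424,  1.631,  0.   ,  1.089, -0.019]), 'qvel': array([-0.003, -0.001, -0.001,  0.003, -0.002,  0.001]), 'joint_torque': array([-1.0000e-03, -5.4463e+01, -2.7366e+01,  6.4000e-02,  2.3000e-02,
       -0.0000e+00]), 'ee_pos': array([ 186.85 , -595.852,  221.934]), 'orientation': array([-3.104, -0.475,  0.   ]), 'ft_force': array([ 0.469, -0.006, -0.636]), 'moment': array([ 0.009, -0.034, -0.03 ]), 'grasp_force': np.float64(0.0), 'width': np.float64(87.716)}
scene [997. 343. 816.]
tag_center 0.87 385 288 [594. 280.  78.]
tag_center 0.87 356 199 [380.  92.   5.]
tag_center 0.57 439 235 [350. 310.   2.]
step_edge 0.6 246 171 [ 497. -171.   39.]
step_edge 0.56 357 287 [624. 233.  76.]
step_edge 0.28 277 192 [508. -61.  45.]
stand_seat 0.97 244 169 [ 497. -178.   41.]
stand_seat 0.86 292 148 [ 361. -125.   41.]
stand_seat 0.85 247 129 [ 377. -271.   42.]
stand_seat 0.51 197 262 [ 755. -101.    4.]
stand 0.91 248 132 [ 380. -265.   36.]
stand 0.77 293 150 [ 364. -119.   39.]
stand 0.58 243 173 [ 504. -176.   34.]
tag 0.59 441 240 [363. 320.   4.]
tag 0.57 358 199 [375.  95.   3.]
side [ 327. -711.  495.]
tag_center 0.91 178 248 [368.  93.   1.]
tag_center 0.82 168 208 [364. 304.  -1.]
tag_center 0.78 254 178 [590. 262.  76.]
tag_center 0.4 273 302 [ 501. -184.   36.]
stand_seat 0.94 269 304 [ 490. -196.   44.]
stand_seat 0.67 187 296 [ 363. -128.   38.]
stand_seat 0.62 205 355 [ 370. -275.   43.]
stand 0.8 267 310 [ 496. -167.    6.]
stand 0.8 183 310 [ 354. -125.    6.]
stand 0.75 205 366 [ 367. -297.   45.]
tag 0.73 165 205 [358. 321.   1.]
tag 0.6 178 249 [367.  88.   1.]
tag 0.5 254 179 [589. 260.  74.]
```

View pics/scene0.png

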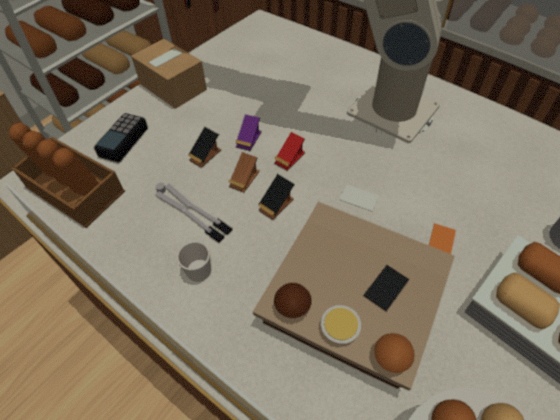

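View pics/side0.png

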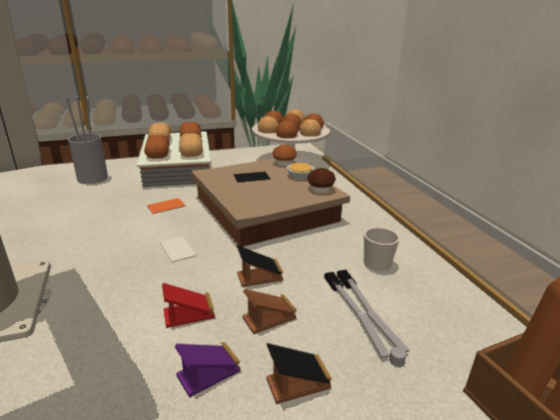

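Scene: the loose tag is the dark one at (386,288). The look-alikes are white at (359,198) and orange at (442,238), and dark tags already in stands at (277,195) and (205,145). The empty stand is the brown one at (243,171). Its look-alikes are purple at (248,132) and red at (291,150). Next I measure both.

```bash
python3 - <<'E'
from h import *
ims=[]
for n in ['scene','side']:
    z=np.load(n+'0.npz');p,X=z['p'].astype(int),z['X']
    s=(X[...,0]>430)&(X[...,0]<800)&(X[...,1]>60)&(X[...,1]<500)
    g=p.sum(-1)
    m=s&(X[...,2]>55)&(X[...,2]<95)
    # tag: dark near detection
    tm=m&(g<150)&(np.hypot(X[...,0]-592,X[...,1]-270)<75)
    q=X[tm];r=cv2.minAreaRect(q[:,:2].astype(np.float32));print(n,'tag',tm.sum(),r,'z',np.median(q[:,2]))
    top=m&(g>200)&(np.hypot(X[...,0]-592,X[...,1]-270)<130)
    A=X[top];print('plane z med',np.median(A[:,2]))
    st=s&(np.abs(X[...,2]-np.median(A[:,2]))<9)
    r=cv2.minAreaRect(X[st][:,:2].astype(np.float32));print('step rect',r,cv2.boxPoints(r).round().tolist())
    # stand
    sm=(np.hypot(X[...,0]-500,X[...,1]+178)<75)&(X[...,2]>8)&(X[...,2]<90)
    q=X[sm];hsv=cv2.cvtColor(z['p'],cv2.COLOR_RGB2HSV)[sm];print('stand pts',len(q),q.min(0).round(),q.max(0).round())
    b=(X[...,2]>10)&(np.hypot(X[...,0]-500,X[...,1]+178)<60);
    A=X[b];c=A.mean(0)
    # ransac plane
    rng=np.random.default_rng(0);best=0
    for _ in range(500):
        t=A[rng.choice(len(A),3,False)];nn=np.cross(t[1]-t[0],t[2]-t[0]);l=np.linalg.norm(nn)
        if l<1:continue
        nn/=l; 
        if nn[2]<0:nn=-nn
        if nn[2]<.7:continue
        k=np.abs((A-t[0])@nn)<1.5
        if k.sum()>best:best=k.sum();bn=nn;K=k
    P=A[K];c=P.mean(0);nn=np.linalg.svd(P-c)[2][2];nn*=np.sign(nn[2])
    print('plane',best,nn.round(3),'tilt',np.arccos(nn[2]).round(3),'downdir yaw',np.arctan2(nn[1],nn[0]).round(3),c.round(1))
    r=cv2.minAreaRect(P[:,:2].astype(np.float32));print(r,cv2.boxPoints(r).round(1).tolist())
z=np.load('scene0.npz')['p'][120:220,190:310,::-1];z2=np.load('side0.npz')['p'][220:330,210:330,::-1];z3=np.load('scene0.npz')['p'][200:350,300:460,::-1]
ims=[cv2.resize(i,(266,266),interpolation=2) for i in (z,z2,z3)]
cv2.imwrite('pics/crop.png',np.hstack(ims))
E
```

```text
scene tag 1015 ((589.875, 280.18914794921875), (52.173606872558594, 87.61168670654297), 88.16959381103516) z 76.91526666501716
plane z med 74.91533689578057
step rect ((603.365966796875, 292.4070129394531), (303.5198059082031, 446.92694091796875), 9.910009384155273) [[415.0, 486.0], [492.0, 46.0], [791.0, 98.0], [714.0, 539.0]]
stand pts 662 [ 457. -211.    8.] [ 544. -151.   62.]
plane 306 [0.502 0.093 0.86 ] tilt 0.536 downdir yaw 0.183 [ 495.9 -180.2   41.4]
((498.1692810058594, -180.55984497070312), (74.44998168945312, 47.29362106323242), 10.82129955291748) [[457.20001220703125, -164.3000030517578], [466.0, -210.8000030517578], [539.2000122070312, -196.8000030517578], [530.2999877929688, -150.3000030517578]]
side tag 238 ((587.5578002929688, 279.1534729003906), (57.03563690185547, 86.06175231933594), 87.59014129638672) z 74.55376222668033
plane z med 72.4044304241711
step rect ((600.813232421875, 293.1314392089844), (299.7347412109375, 454.4276123046875), 9.913570404052734) [[414.0, 491.0], [492.0, 44.0], [788.0, 95.0], [709.0, 543.0]]
stand pts 1021 [ 455. -212.    8.] [ 538. -152.   61.]
plane 537 [0.524 0.085 0.848] tilt 0.559 downdir yaw 0.161 [ 494.2 -184.5   39.8]
((495.27783203125, -182.1949462890625), (74.11796569824219, 48.64455032348633), 12.638404846191406) [[453.79998779296875, -166.60000610351562], [464.3999938964844, -214.0], [536.7999877929688, -197.8000030517578], [526.0999755859375, -150.39999389648438]]
```

View pics/crop.png

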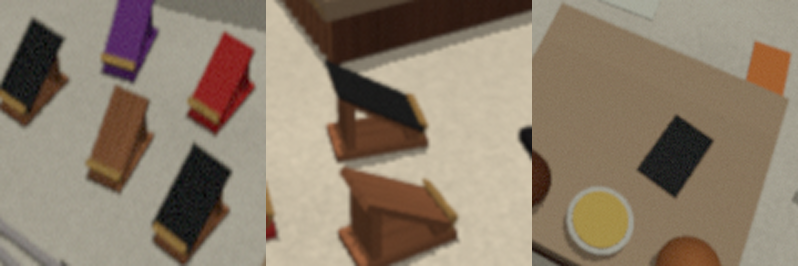

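The crop agrees: the bare brown stand sits between the purple and red ones, and the dark tag lies on the step. I'll move above the tag and check with the wrist camera.

```bash
python3 -m creep '[0.037,0.087,0,-0.034,0.075,0.173,0,-0.068,0.112,0.26,0,-0.1,0.149,0.346,0,-0.136,0.186,0.433,0,-0.17,0.186,0.433,0,-0.17]' 0.45; python3 -m creep '[0.037,0.087,0,-0.034,0.075,0.173,0,-0.068,0.112,0.26,0,-0.1,0.149,0.346,0,-0.136,0.186,0.433,0,-0.17,0.186,0.433,0,-0.17]'; python3 -m creep '[0.037,0.087,0,-0.034,0.075,0.173,0,-0.068,0.112,0.26,0,-0.1,0.149,0.346,0,-0.136,0.186,0.433,0,-0.17,0.186,0.433,0,-0.17]'
```

```text
t: 1.1
ee_pos: [286.1, -365.0, 222.8]
orientation: [3.134, 0.206, 0.001]
ft_force: [0.9, 0.1, 0.4]
width: 51.5
grasp_force: 0.0
t: 1.6
ee_pos: [385.0, -135.2, 223.1]
orientation: [3.141, -0.06, 0.002]
ft_force: [0.1, -0.4, 0.4]
width: 39.7
grasp_force: 0.0
t: 2.1
ee_pos: [483.8, 94.9, 223.0]
orientation: [-3.125, 0.326, -0.001]
ft_force: [1.6, -0.7, 1.1]
width: 39.4
grasp_force: 0.0
```

```bash
python3 -m creep '[0.03,0.08,0,0.08,0.075,0.175,0,0.173,0.075,0.175,0,0.173,0.075,0.175,0,0.173,0.075,0.175,0,0.173,0.075,0.175,0,0.173,0.075,0.175,0,0.173]'; python3 - <<'E'
from h import *
p,d,c,T=snap('wrist');cv2.imwrite('pics/w1.png',p[...,::-1]);X=cloud(d,c,T);np.savez('w1.npz',p=p,X=X)
print(get_obs()['ee_pos'],get_obs()['orientation'],T.round(2))
print(boxes_of('wrist','tag_center'))
g=p.astype(int).sum(-1)
tm=(g<150)&(np.hypot(X[...,0]-590,X[...,1]-280)<70)&(X[...,2]>60)&(X[...,2]<90)
q=X[tm];print(tm.sum(),cv2.minAreaRect(q[:,:2].astype(np.float32)),np.median(q[:,2]))
e=np.array([np.cos(.173),np.sin(.173)]);f=np.array([-e[1],e[0]])
for s in range(-20,150,8):
    a=(X[...,:2]-[464,203])@e;b=(X[...,:2]-[464,203])@f
    m=(np.abs(a-s)<4)&(np.abs(b-54)<60)&~tm
    if m.sum()>20:print(s,m.sum(),np.nanmedian(X[...,2][m]).round(1),end='; ')
E
```

```text
t: 2.68
ee_pos: [558.2, 268.6, 222.2]
orientation: [3.141, -0.049, -0.001]
ft_force: [-0.2, 0.1, -0.5]
width: 39.5
grasp_force: 0.0
[557.7472407  267.45952135 222.20148696] [ 3.14043241e+00 -5.06679846e-02 -1.54710962e-03] [[-3.0000e-02 -9.7000e-01 -2.5000e-01  6.2815e+02]
 [-1.0000e+00  3.0000e-02  1.0000e-02  2.6688e+02]
 [ 0.0000e+00  2.5000e-01 -9.7000e-01  3.8359e+02]
 [ 0.0000e+00  0.0000e+00  0.0000e+00  1.0000e+00]]
[{'centre': [248.7, 348.5], 'score': 0.9}, {'centre': [258.2, 169.4], 'score': 0.68}]
3818 ((586.6491088867188, 281.1620788574219), (53.48991775512695, 81.75094604492188), 87.71904754638672) 76.16520464703635
4 256 77.9; 12 564 77.3; 20 549 76.8; 28 549 76.2; 36 560 75.5; 44 593 74.9; 52 624 74.3; 60 724 73.8; 68 739 73.7; 76 833 73.7; 84 898 73.6; 92 1037 74.0; 100 1279 239.6; 108 2867 261.6; 116 7391 326.6; 124 17485 328.8; 132 24084 325.3; 140 9929 325.0; 148 4754 316.7;
```

View pics/w1.png

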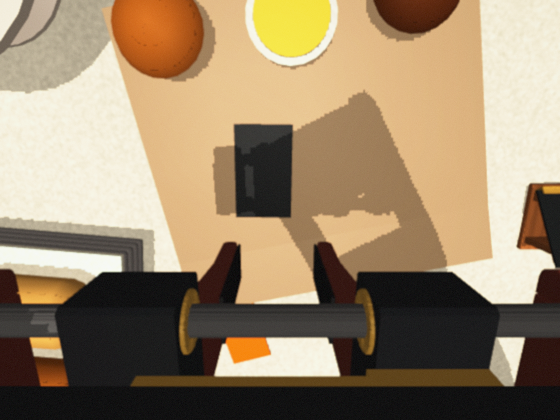

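The wrist picture shows the tag at (263,170). The stone rises from about 73.7 to 78 mm in the last 60 mm before the edge. Next I go down to the tag's inner half.

```bash
python3 -m creep '[0.02,0.006,-0.02,-0.005,0.052,0.012,-0.06,-0.008,0.052,0.012,-0.1,-0.008,0.052,0.012,-0.13,-0.008,0.052,0.012,-0.138,-0.008,0.052,0.012,-0.138,-0.008,0.052,0.012,-0.138,-0.008]'; python3 -m creep '[0,0,-0.001,0,0,0,-0.002,0,0,0,-0.003,0,0,0,-0.003,0]'; python3 -m creep '[0,0,-0.0005,0,0,0,-0.001,0,0,0,-0.001,0]'
```

```text
t: 3.37
ee_pos: [610.6, 278.9, 85.9]
orientation: [-3.141, 0.066, -0.0]
ft_force: [0.2, 0.8, 0.5]
width: 39.5
grasp_force: 0.0
t: 3.7
ee_pos: [610.9, 279.9, 83.1]
orientation: [-3.14, 0.065, -0.003]
ft_force: [-0.4, -0.3, -0.1]
width: 39.4
grasp_force: 0.0
t: 3.95
ee_pos: [610.3, 279.7, 80.8]
orientation: [-3.141, 0.065, -0.0]
ft_force: [-0.3, -0.2, -0.1]
width: 39.3
grasp_force: 0.0
```

```bash
python3 - <<'E'
from workcell import get_obs
for _ in range(1): o=get_obs();print(o['ft_force'],o['ee_pos'],o['orientation'])
E
python3 -m creep '[0,0,-0.0005,0,0,0,-0.001,0,0,0,-0.001,0]'
```

```text
[-0.30105212 -0.23759284 -0.13767549] [610.26771017 279.66212485  80.76233183] [-3.14090509e+00  6.45852978e-02 -8.33113744e-05]
t: 4.2
ee_pos: [610.2, 279.6, 79.5]
orientation: [3.141, -0.065, -0.0]
ft_force: [0.2, 0.8, 0.7]
width: 39.6
grasp_force: 0.0
```

```bash
for i in 1; do python3 -m creep '[0,0,-0.001,0,0,0,-0.0015,0,0,0,-0.0015,0]'; python3 -m creep '[0,0,-0.0005,0,0,0,-0.001,0,0,0,-0.001,0]' ; done | grep -E 'pos|ft'
```

```text
ee_pos: [610.2, 279.6, 77.9]
ft_force: [-0.4, 0.1, -0.9]
ee_pos: [610.4, 279.6, 77.3]
ft_force: [0.6, -0.3, 1.1]
```

```bash
(python3 -m creep '[0,0,-0.0005,0,0,0,-0.0005,0]'; python3 -m creep '[0,0,-0.0005,0,0,0,-0.0005,0]';python3 -m creep '[0,0,-0.0004,0,0,0,-0.0004,0]') | grep -E 'pos|ft'
```

```text
ee_pos: [610.4, 279.6, 77.2]
ft_force: [-2.2, -1.1, 5.0]
ee_pos: [610.5, 279.7, 77.2]
ft_force: [-2.9, -2.4, 8.6]
ee_pos: [610.4, 279.7, 77.2]
ft_force: [-3.1, -1.4, 10.4]
```

```bash
(python3 -m creep '[0,0,0.0004,0,0,0,0.0008,0,0,0,0.0008,0]'; python3 -m creep '[-0.001,-0.0002,0,0,-0.002,-0.0003,0,0,-0.003,-0.0005,0,0,-0.004,-0.0007,0,0,-0.005,-0.0009,0,0,-0.005,-0.0009,0,0]') | grep -E 'pos|ft'
```

```text
ee_pos: [610.5, 279.7, 77.2]
ft_force: [-1.7, -1.0, 7.5]
ee_pos: [606.1, 279.1, 77.2]
ft_force: [1.3, 0.6, 5.5]
```

```bash
(python3 -m creep '[0,0,0.0002,0,-0.002,-0.0003,0.0002,0.01,-0.004,-0.0007,0.0002,0.02,-0.006,-0.001,0.0002,0.03,-0.008,-0.0014,0.0002,0.04,-0.01,-0.0017,0.0002,0.05]'; python3 -m creep '[-0.002,-0.0003,0,0.01,-0.004,-0.0007,0,0.02,-0.006,-0.001,0,0.03,-0.008,-0.0014,0,0.04,-0.01,-0.0017,0,0.05,-0.01,-0.0017,0,0.05]') | grep -E 'pos|ft'; python3 - <<'E'
from h import *
p,d,c,T=snap('wrist');X=cloud(d,c,T);g=p.astype(int).sum(-1)
o=get_obs();print(o['ee_pos'],o['orientation'])
p,d,c,T=snap('scene');X=cloud(d,c,T);g=p.astype(int).sum(-1);cv2.imwrite('pics/s1.png',p[200:350,280:480,::-1].repeat(3,0).repeat(3,1))
E
```

```text
ee_pos: [595.8, 277.3, 77.2]
ft_force: [1.5, -0.6, 5.4]
ee_pos: [585.5, 275.5, 77.2]
ft_force: [1.9, 0.5, 6.3]
[585.52807037 275.56253647  77.24105541] [-3.13976270e+00 -9.34812850e-02 -1.54756398e-03]
```

View pics/s1.png

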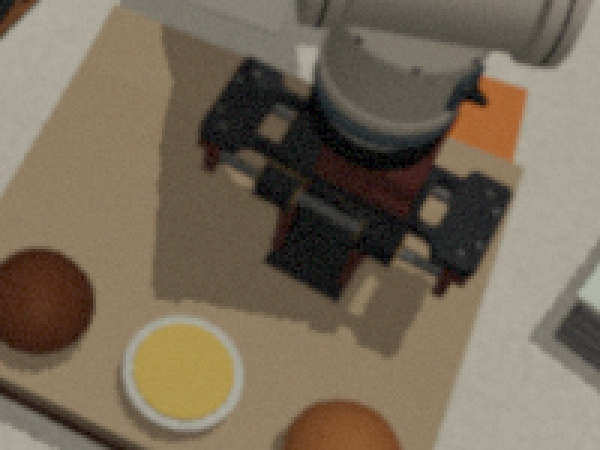

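The tag is travelling with the fingers, its far end showing at about (305,270) in the crop. I continue with slightly less pressure.

```bash
(python3 -m creep '[0,0,0.0003,0,-0.002,-0.0003,0.0003,0.01,-0.004,-0.0007,0.0003,0.02,-0.006,-0.001,0.0003,0.03,-0.008,-0.0014,0.0003,0.04,-0.01,-0.0017,0.0003,0.05]'; python3 -m creep '[-0.002,-0.0003,0,0.01,-0.004,-0.0007,0,0.02,-0.006,-0.001,0,0.03,-0.008,-0.0014,0,0.04,-0.01,-0.0017,0,0.05,-0.01,-0.0017,0,0.055]') | grep -E 'pos|ft'
```

```text
ee_pos: [575.5, 273.7, 77.3]
ft_force: [1.7, 1.1, 5.4]
ee_pos: [565.4, 272.1, 77.5]
ft_force: [1.1, -0.2, 6.3]
```

```bash
(python3 -m creep '[0,0,0.0003,0,-0.002,-0.0003,0.0004,0,-0.004,-0.0007,0.0004,0,-0.006,-0.001,0.0005,0,-0.008,-0.0014,0.0005,0,-0.01,-0.0017,0.0006,0]'; python3 -m creep '[-0.002,-0.0003,0,0,-0.004,-0.0007,0.0001,0,-0.006,-0.001,0.0001,0,-0.008,-0.0014,0.0002,0,-0.01,-0.0017,0.0002,0]') | grep -E 'pos|ft'; python3 -c "
from workcell import get_obs;print(get_obs()['orientation'])"
```

```text
ee_pos: [555.2, 270.2, 77.8]
ft_force: [2.4, -0.0, 5.0]
ee_pos: [545.3, 268.5, 78.0]
ft_force: [2.2, -0.6, 6.3]
[-3.13091566e+00 -2.57190655e-01 -6.45805563e-04]
```

```bash
(python3 -m creep '[0,0,0.0003,0,-0.002,-0.0003,0.0004,0,-0.004,-0.0007,0.0004,0,-0.006,-0.001,0.0005,0,-0.008,-0.0014,0.0005,0,-0.01,-0.0017,0.0006,0]'; python3 -m creep '[-0.002,-0.0003,0.0001,0,-0.004,-0.0007,0.0002,0,-0.006,-0.001,0.0003,0,-0.008,-0.0014,0.0003,0,-0.01,-0.0017,0.0004,0]') | grep -E 'pos|ft'; 
```

```text
ee_pos: [534.9, 266.7, 78.4]
ft_force: [1.2, 0.3, 3.7]
ee_pos: [524.8, 264.9, 78.7]
ft_force: [0.7, 0.1, 0.8]
```

```bash
python3 -m creep '[0,0,-0.0002,0,0,0,-0.0004,0]' | grep -E 'pos|ft'; python3 - <<'E'
from h import *
for n in ['scene','side']:
    p,d,c,T=snap(n);X=cloud(d,c,T);g=p.astype(int).sum(-1)
    e=np.array([np.cos(.168),np.sin(.168)]);f=np.array([-e[1],e[0]])
    o=get_obs();L=(X-o['ee_pos']);a=L[...,:2]@e;b=L[...,:2]@f
    m=(g<170)&(np.abs(a)<110)&(np.abs(b)<45)&(np.abs(X[...,2]-77)<4)
    print(n,m.sum(),np.percentile(a[m],[1,5,50,95,99]).round(1),np.percentile(b[m],[1,5,50,95,99]).round(1))
    if n=='side':cv2.imwrite('pics/s2.png',p[150:250,180:330,::-1].repeat(4,0).repeat(4,1))
E
```

```text
ee_pos: [524.6, 264.9, 78.5]
ft_force: [-1.8, -1.3, 7.0]
scene 559 [-55.5 -51.9  -2.1  22.4  24.2] [-26.1 -21.2  -0.6  19.4  24.6]
side 244 [-67.1 -64.8 -31.4   5.8  19.6] [-30.3 -29.   -3.5  22.6  25.8]
```

View pics/s2.png

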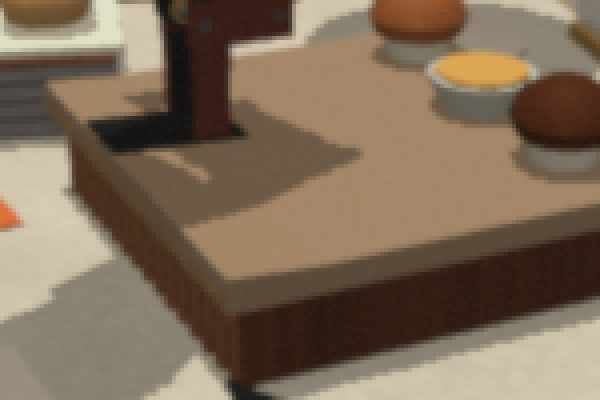

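The side crop shows the tag's near end right at the edge, with the fingers still on its inner half. About 30 mm more to go.

```bash
(python3 -m creep '[0,0,0.0002,0,-0.002,-0.0003,0.0003,0,-0.004,-0.0007,0.0003,0,-0.006,-0.001,0.0004,0,-0.008,-0.0014,0.0004,0,-0.01,-0.0017,0.0005,0]'; python3 -m creep '[-0.002,-0.0003,0,0,-0.004,-0.0007,0.0001,0,-0.006,-0.001,0.0001,0,-0.008,-0.0014,0.0001,0,-0.01,-0.0017,0.0001,0]') | grep -E 'pos|ft'; 
```

```text
ee_pos: [515.1, 263.4, 78.9]
ft_force: [1.5, 0.4, 0.7]
ee_pos: [505.1, 261.7, 79.1]
ft_force: [0.7, 0.1, 2.0]
```

```bash
python3 -m creep '[-0.002,-0.0003,0,0,-0.004,-0.0007,0,0,-0.006,-0.001,0.0001,0,-0.008,-0.0014,0.0001,0,-0.01,-0.0017,0.0001,0,-0.011,-0.0017,0.0001,0]'| grep -E 'pos|ft'; python3 - <<'E'
from h import *
for n in ['scene','side']:
    p,d,c,T=snap(n);X=cloud(d,c,T);g=p.astype(int).sum(-1)
    e=np.array([np.cos(.168),np.sin(.168)]);f=np.array([-e[1],e[0]])
    o=get_obs();L=(X-o['ee_pos']);a=L[...,:2]@e;b=L[...,:2]@f
    m=(g<170)&(np.abs(a)<110)&(np.abs(b)<45)&(np.abs(X[...,2]-78)<4)
    print(n,m.sum(),np.percentile(a[m],[1,5,50,95,99]).round(1),np.percentile(b[m],[1,5,50,95,99]).round(1))
    r=(np.abs(X[...,2]-76)<4.5)&(b<-35)&(b>-140)
    print('edge',np.percentile(a[r],[.5,1,3]))
E
```

```text
ee_pos: [494.3, 260.1, 79.4]
ft_force: [1.2, 0.4, 3.3]
scene 525 [-58.2 -36.2  -1.7  22.7  24.2] [-26.2 -21.2  -1.1  19.4  24.7]
edge [-34.25318474 -31.80112129 -24.73197539]
side 244 [-66.2 -63.1 -31.3   4.4  18.1] [-30.9 -29.7  -3.4  23.4  28.7]
edge [-37.92421494 -37.47863567 -35.09510608]
```

The tag centre is about 17 mm in from the edge, with about 28 mm overhanging. I lift off, open, and straddle the overhanging end.

```bash
(python3 -m creep '[0,0,0.001,0,0,0,0.003,0,0,0,0.01,0,0,0,0.03,0,0,0,0.06,0,-0.02,-0.003,0.06,0,-0.04,-0.007,0.06,0,-0.0592,-0.010,0.06,0,-0.0592,-0.010,0.06,0,-0.0592,-0.010,0.06,0]' 1.0; python3 -m creep '[0,0,-0.02,0,0,0,-0.035,0,0,0,-0.035,0,0,0,-0.035,0]') | grep -E 'pos|ft|wid'; python3 - <<'E'
from h import *
o=get_obs()
p,d,c,T=snap('wrist');cv2.imwrite('pics/w2.png',p[...,::-1])
p,d,c,T=snap('side');X=cloud(d,c,T);g=p.astype(int).sum(-1)
e=np.array([np.cos(.168),np.sin(.168)]);f=np.array([-e[1],e[0]])
L=(X-o['ee_pos']);a=L[...,:2]@e;b=L[...,:2]@f
m=(g<170)&(a>-40)&(a<110)&(np.abs(b)<35)&(np.abs(X[...,2]-78)<5)
print(m.sum(),np.percentile(a[m],[1,5,50,95,99]).round(1),np.percentile(b[m],[1,5,50,95,99]).round(1),cv2.minAreaRect(np.stack([a[m],b[m]],1).astype(np.float32)))
m=m&(np.abs(b)<20)
k=np.polyfit(a[m],X[...,2][m],1);print(k)
E
```

```text
ee_pos: [434.8, 250.0, 139.6]
ft_force: [0.5, -0.3, 0.3]
width: 87.9
ee_pos: [435.7, 250.0, 103.8]
ft_force: [-0.1, -0.3, 0.9]
width: 87.8
250 [-6.6 -4.1 39.3 75.3 78.8] [-29.2 -27.1  -7.2  20.9  25.8] ((35.938751220703125, -1.3877944946289062), (57.48388671875, 86.38753509521484), 89.53453826904297)
[-7.07632764e-02  8.06448265e+01]
```

View pics/w2.png

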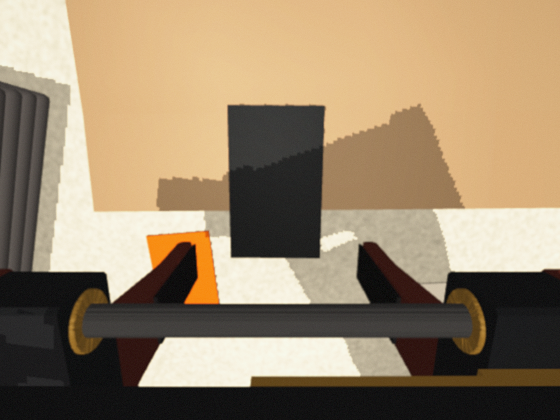

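The wrist picture shows the tag at columns 228–325, rows 105–257. About 28 mm overhangs the edge at row 210, and it is square between the fingers. I go down and close.

```bash
(python3 -m creep '[0,0,-0.02,0,0,0,-0.037,0,0,0,-0.037,0,0,0,-0.037,0]';  python3 -m creep '[0,0,0,0,0,0,0,0,0,0,0,0,0,0,0,0,0,0,0,0,0,0,0,0,0,0,0,0,0,0,0,0]' 0.5) | grep -E 'pos|ft|wid|gra'
```

```text
ee_pos: [435.3, 250.0, 67.4]
ft_force: [-0.2, -0.3, 0.4]
width: 88.0
grasp_force: 0.0
ee_pos: [435.3, 250.1, 67.4]
ft_force: [0.0, 0.1, 0.6]
width: 53.9
grasp_force: 30.0
```

Gripped at 30 N. Because the tool can't tilt, I raise the near end along an arc with the far end still resting on the stone. This pitches the tag in the grip to match the slope.

```bash
(python3 -m creep '[0.0002,0,0.0025,0,0.0005,0.0001,0.005,0]';  python3 -m creep '[0.0004,0.0001,0.0025,0,0.0008,0.0001,0.005,0]';python3 -m creep '[0.0005,0.0001,0.0024,0,0.001,0.0002,0.0048,0]') | grep -E 'pos|ft|wid'
```

```text
ee_pos: [435.3, 250.0, 72.1]
ft_force: [0.7, 0.4, 0.1]
width: 54.0
ee_pos: [436.4, 250.2, 77.4]
ft_force: [-0.5, 0.4, -0.1]
width: 53.9
ee_pos: [437.5, 250.5, 82.3]
ft_force: [-0.2, 0.7, -0.2]
width: 54.0
```

```bash
cat >> h.py <<'E'
def tilt(yaw=.168,save=None):
    e=np.array([np.cos(yaw),np.sin(yaw)]);f=np.array([-e[1],e[0]])
    for n in ['wrist','side','scene']:
        o=get_obs();p,d,c,T=snap(n);X=cloud(d,c,T);g=p.astype(int).sum(-1)
        L=X-o['ee_pos'];a=L[...,:2]@e;b=L[...,:2]@f;z=L[...,2]
        m=(g<170)&(a>12)&(a<88)&(np.abs(b)<22)&(z<30)&(z>-60)
        if m.sum()>30:
            k=np.polyfit(a[m],z[m],1);r=z[m]-np.polyval(k,a[m]);
            w=np.abs(r)<3;k=np.polyfit(a[m][w],z[m][w],1)
            print(n,m.sum(),w.sum(),'pitch',-np.arctan(k[0]).round(3),'z at grip',k[1].round(1),'a',np.percentile(a[m][w],[1,50,99]).round(1),'b',np.percentile(b[m][w],[1,50,99]).round(1))
        if save==n: cv2.imwrite(f'pics/t_{o["t"]:.1f}.png',p[...,::-1])
E
python3 -c "
from h import *
tilt()"
```

```text
wrist 9210 9210 pitch 0.076 z at grip 14.6 a [12.5 37.6 83.4] b [-21.7  -3.1  21.6]
side 167 24 pitch 0.058 z at grip 11.7 a [57.7 64.4 69. ] b [-19.4  -3.8  20.7]
scene 637 624 pitch 0.079 z at grip 15.9 a [12.9 49.  83.8] b [-21.5   0.2  21.5]
```

The tag rose rigidly, so the grip holds its pitch at 0.076. Instead I'll press its far end lightly on the step edge from outside, pitching that end up. Then I turn half round and set the tag holding it by its lower end.

```bash
(python3 -m creep '[0,0,0.01,0,0,0,0.02,0,0,0,0.02,0,0,0,0.02,0,0,0,0.02,0]';  python3 -m creep '[-0.02,-0.003,0,0,-0.04,-0.007,0,0,-0.0532,-0.009,0,0,-0.0532,-0.009,-0.01,0,-0.0532,-0.009,-0.025,0,-0.0532,-0.009,-0.025,0]') | grep -E 'pos|ft|wid|gra'
python3 - <<'E'
from h import *
print(get_obs()['qpos'].round(3)); tilt()
for n in ['scene','side']:
    p,d,c,T=snap(n);X=cloud(d,c,T)
    m=(X[...,2]>6)&(X[...,2]<90)&(X[...,0]>300)&(X[...,0]<760)&(X[...,1]>-340)&(X[...,1]<40)
    k,l,s,_=cv2.connectedComponentsWithStats(m.astype(np.uint8))
    for i in range(1,k):
        if s[i,4]>60:
            q=X[l==i];r=cv2.minAreaRect(q[:,:2].astype(np.float32));print(n,s[i,4],np.round(r[0]),np.round(r[1]),round(r[2]),q[:,2].max().round(),p[l==i].mean(0).round())
E
```

```text
ee_pos: [437.5, 250.5, 102.3]
ft_force: [-0.2, -0.4, -1.1]
width: 54.0
grasp_force: 30.0
ee_pos: [383.5, 241.0, 75.0]
ft_force: [-1.1, -0.2, -0.7]
width: 54.0
grasp_force: 30.0
[ 0.535  0.43   2.091 -0.     0.623  1.941]
wrist 10459 10459 pitch 0.079 z at grip 14.6 a [12.6 40.8 83.5] b [-21.7  -2.7  21.6]
side 202 25 pitch 0.609 z at grip 38.1 a [36.2 41.  74.6] b [-20.3   2.1  20.5]
scene 574 555 pitch 0.066 z at grip 15.1 a [13.  49.7 83.9] b [-21.6  -0.   21.5]
scene 617 [ 378. -270.] [85. 50.] 18 66.0 [94. 58. 97.]
scene 583 [ 497. -319.] [43. 85.] 90 70.0 [51. 42. 33.]
scene 668 [ 365. -131.] [86. 49.] 1 65.0 [135.  47.  40.]
scene 717 [ 500. -180.] [83. 48.] 11 63.0 [114.  79.  52.]
scene 930 [516. -61.] [58. 84.] 88 69.0 [49. 43. 35.]
scene 1018 [ 661. -217.] [244.  49.] 89 22.0 [103. 100.  96.]
scene 415 [746. -84.] [28. 67.] 0 74.0 [117. 111. 101.]
side 652 [744. -86.] [31. 73.] 0 70.0 [123. 113. 101.]
side 1044 [513. -62.] [59. 83.] 88 67.0 [67. 50. 37.]
side 1755 [ 657. -219.] [243.  50.] 89 22.0 [130. 121. 115.]
side 1440 [ 362. -133.] [84. 50.] 2 62.0 [142.  42.  37.]
side 1352 [ 495. -182.] [83. 50.] 10 62.0 [106.  68.  44.]
side 2253 [ 374. -271.] [85. 48.] 17 64.0 [87. 47. 90.]
side 1237 [ 494. -319.] [83. 43.] 0 68.0 [57. 46. 37.]
side 216 [ 497. -335.] [23. 39.] 71 11.0 [100.  63.  40.]
```

```bash
(python3 -m creep '[0,0,-0.0015,0,0,0,-0.003,0,0,0,-0.003,0]';  python3 -m creep '[0,0,-0.001,0,0,0,-0.002,0]';  python3 -m creep '[0,0,-0.001,0,0,0,-0.002,0]') | grep -E 'pos|ft'
```

```text
ee_pos: [384.3, 241.4, 74.0]
ft_force: [0.1, -0.3, -0.6]
ee_pos: [384.3, 241.5, 72.0]
ft_force: [0.1, 0.1, -0.7]
ee_pos: [384.2, 241.4, 69.9]
ft_force: [0.5, -0.2, 0.1]
```

```bash
(python3 -m creep '[0,0,-0.001,0,0,0,-0.002,0]';  python3 -m creep '[0,0,-0.001,0,0,0,-0.002,0]';  python3 -m creep '[0,0,-0.001,0,0,0,-0.002,0]') | grep -E 'pos|ft'; python3 -c "
from h import *
tilt()"
```

```text
ee_pos: [384.2, 241.4, 67.9]
ft_force: [-0.5, -0.3, 1.4]
ee_pos: [384.2, 241.4, 65.9]
ft_force: [-0.5, 0.6, 1.7]
ee_pos: [384.2, 241.5, 63.9]
ft_force: [-0.5, 0.1, 2.2]
wrist 13136 13136 pitch -0.03 z at grip 14.3 a [12.7 47.5 83. ] b [-21.6  -0.7  21.6]
side 228 22 pitch 0.089 z at grip 17.7 a [38.1 41.7 46. ] b [-20.2   2.6  20.6]
scene 522 510 pitch -0.036 z at grip 15.2 a [12.6 49.4 84.1] b [-21.5   0.2  21.6]
```

Pitching works at about 2 N, so I continue the arc.

```bash
(python3 -m creep '[0,0,-0.0018,0,0.0002,0,-0.0035,0,0.0003,0,-0.0052,0,0.0005,0.0001,-0.0069,0,0.0007,0.0001,-0.0086,0,0.001,0.0002,-0.0103,0]'; python3 -m creep '[0.0003,0,-0.0017,0,0.0007,0.0001,-0.0034,0,0.0011,0.0002,-0.0051,0,0.0015,0.0003,-0.0068,0,0.002,0.0003,-0.0085,0,0.0025,0.0004,-0.0101,0]') | grep -E 'pos|ft'; python3 -c "
from h import *
tilt()"
```

```text
ee_pos: [385.1, 241.5, 53.4]
ft_force: [-1.2, 0.2, 1.5]
ee_pos: [387.7, 242.0, 43.4]
ft_force: [-1.6, -0.6, 2.1]
wrist 7374 7374 pitch -0.305 z at grip 14.0 a [12.5 33.3 51.7] b [-21.5   0.1  21.6]
side 168 30 pitch 0.734 z at grip 54.5 a [30.6 36.4 82.5] b [-18.2   1.2  18.5]
scene 164 161 pitch -0.292 z at grip 16.3 a [12.7 28.7 45.7] b [-21.3   1.5  21.4]
```

```bash
sed -i 's/(z<30)/(z<70)/' h.py; python3 -m creep '[0.0007,0.0001,-0.0018,0,0.0014,0.0002,-0.0036,0,0.0021,0.0004,-0.0053,0,0.0029,0.0005,-0.0070,0,0.0037,0.0006,-0.0087,0,0.0045,0.0008,-0.0104,0,0.0053,0.0009,-0.012,0,0.0061,0.001,-0.0137,0,0.007,0.0012,-0.0153,0,0.0078,0.0013,-0.0168,0]' | grep -E 'pos|ft'; python3 -c "
from h import *
tilt(save='wrist')"
```

```text
ee_pos: [395.6, 243.3, 26.6]
ft_force: [-1.2, 0.4, 2.6]
wrist 15908 15887 pitch -0.568 z at grip 13.2 a [13.2 51.6 72.2] b [-21.6   0.   21.6]
side 187 16 pitch 0.561 z at grip 57.5 a [32.1 35.3 67. ] b [-20.9  -3.7   9.1]
scene 244 240 pitch -0.556 z at grip 16.4 a [13.7 45.4 71.9] b [-21.5  -0.1  21.4]
```

The pitch is now 0.56 with the tag centred. I lift off and, while the view is clear, measure the stand precisely.

```bash
(python3 -m creep '[-0.001,0,0.003,0,-0.002,0,0.01,0,-0.002,0,0.04,0,-0.002,0,0.08,0,-0.002,0,0.12,0,-0.002,0,0.12,0]') | grep -E 'pos|ft|wid'; python3 - <<'E'
from h import *
for n in ['scene','side']:
    Xs=[]
    for _ in range(4):
        p,d,c,T=snap(n);Xs.append(cloud(d,c,T))
    X=np.nanmedian(Xs,0)
    w=(np.hypot(X[...,0]-497,X[...,1]+181)<60)&(X[...,2]>5)
    hsv=cv2.cvtColor(p,cv2.COLOR_RGB2HSV).astype(int)
    A=X[w];H=hsv[w]
    rng=np.random.default_rng(0);best=0
    for _ in range(800):
        t=A[rng.choice(len(A),3,False)];nn=np.cross(t[1]-t[0],t[2]-t[0]);l=np.linalg.norm(nn)
        if l<1:continue
        nn/=l;nn*=np.sign(nn[2])
        if nn[2]<.75 or nn[2]>.92:continue
        k=np.abs((A-t[0])@nn)<1.5
        if k.sum()>best:best=k.sum();K=k
    P=A[K];cc=P.mean(0);nn=np.linalg.svd(P-cc)[2][2];nn*=np.sign(nn[2])
    yn=np.arctan2(nn[1],nn[0]);r=cv2.minAreaRect(A[:,:2].astype(np.float32));rp=cv2.minAreaRect(P[:,:2].astype(np.float32))
    print(n,best,'tilt',np.arccos(nn[2]).round(3),'yaw n',yn.round(3),'rects',r,rp)
    y=.183;e=np.array([np.cos(y),np.sin(y),0]);f=np.array([-e[1],e[0],0])
    a=(P-[497,-181,0])@e;b=(P-[497,-181,0])@f
    print('board a',np.percentile(a,[.5,2,98,99.5]).round(1),'b',np.percentile(b,[.5,2,50,98,99.5]).round(1),'line',np.polyfit(a,P[:,2],1).round(3))
    a=(A-[497,-181,0])@e;b=(A-[497,-181,0])@f
    br=(H[:,0]>14)&(H[:,0]<30)&(H[:,1]>80)&(H[:,2]>120)&(a>20)
    print('all a',np.percentile(a,[.5,2,98,99.5]).round(1),'b',np.percentile(b,[.5,2,98,99.5]).round(1))
    if br.sum()>5:print('brass',br.sum(),'a',np.percentile(a[br],[1,10,50,90,99]).round(1),'b',np.percentile(b[br],[1,50,99]).round(1),'z',np.percentile(A[br,2],[1,10,50,90,99]).round(1))
E
```

```text
ee_pos: [397.4, 245.6, 153.7]
ft_force: [1.4, 0.9, -0.2]
width: 54.1
scene 438 tilt 0.551 yaw n 0.165 rects ((500.09881591796875, -180.61477661132812), (81.0836410522461, 47.251338958740234), 10.504934310913086) ((499.4588623046875, -180.816650390625), (75.3814926147461, 47.098209381103516), 10.57593822479248)
board a [-34.9 -33.5  31.1  33.1] b [-23.7 -22.7   0.3  21.9  23.2] line [-0.614 40.138]
all a [-35.3 -33.5  42.1  43.2] b [-23.4 -22.3  22.8  23.3]
brass 56 a [29.1 31.  37.6 40.6 42.1] b [-21.8  -1.8  20.2] z [16.  20.5 22.9 24.9 25.6]
side 542 tilt 0.559 yaw n 0.159 rects ((494.6621398925781, -182.27780151367188), (82.62430572509766, 47.42298889160156), 10.257893562316895) ((495.3125, -182.14718627929688), (72.86981201171875, 47.11741638183594), 10.886801719665527)
board a [-38.  -37.5  33.4  34.2] b [-24.4 -23.8  -3.   21.4  22.5] line [-0.625 37.713]
all a [-43.2 -41.7  35.3  37.8] b [-24.3 -23.9  20.3  22.2]
brass 55 a [31.1 31.5 34.4 37.7 38.6] b [-23.1  -1.   21.7] z [17.4 20.9 23.  24.2 24.6]
```

```bash
for i in 1 2 3; do python3 -m creep '[0.0042,-0.0157,0,0.117,0.0084,-0.0314,0,0.234,0.0126,-0.0471,0,0.351,0.0168,-0.0628,0,0.468,0.021,-0.0785,0,0.585,0.0252,-0.0942,0,0.702,0.0294,-0.11,0,0.819,0.0336,-0.1257,0,0.936,0.0377,-0.1413,0,1.053,0.0377,-0.1413,0,1.053]' | grep -E 'pos|ori|wid'; done; python3 -c "
from h import *
o=get_obs();print(o['t'],o['ee_pos'],o['orientation'],o['qpos'].round(2))
v=Rn.from_rotvec(o['orientation']).as_matrix()[:,0];y=np.arctan2(v[1],v[0]);print('yaw',y)
tilt(y)"
```

```text
ee_pos: [431.1, 100.2, 145.9]
orientation: [-2.575, -1.8, 0.003]
width: 54.0
ee_pos: [469.5, -40.5, 146.2]
orientation: [-1.326, -2.848, 0.001]
width: 54.0
ee_pos: [507.5, -181.6, 146.3]
orientation: [-0.282, 3.129, -0.001]
width: 54.0
22.5167 [ 507.53601964 -181.55810849  146.33296574] [-2.81725217e-01  3.12861290e+00 -5.61792121e-04] [-0.37  0.4   1.88 -0.    0.86 -2.12]
yaw -2.9619810964057214
wrist 16024 16013 pitch -0.51 z at grip 14.6 a [13.  50.9 72.3] b [-21.5  -0.1  21.6]
side 372 372 pitch -0.503 z at grip 13.7 a [13.4 46.6 74.6] b [-21.3   0.7  21.4]
scene 56 49 pitch -0.493 z at grip 15.7 a [12.4 18.  63.7] b [-5.4 13.5 21.9]
```

```bash
(python3 -m creep '[0.0025,0.0028,-0.02,0.004,0.0025,0.0028,-0.05,0.004,0.0025,0.0028,-0.08,0.004,0.0025,0.0028,-0.1,0.004,0.0025,0.0028,-0.11,0.004,0.0025,0.0028,-0.114,0.004,0.0025,0.0028,-0.114,0.004,0.0025,0.0028,-0.114,0.004]'; python3 -m creep '[0,0,-0.0015,0,0,0,-0.003,0,0,0,-0.003,0]';python3 -m creep '[0,0,-0.001,0,0,0,-0.002,0,0,0,-0.002,0]')| grep -E 'pos|ft'; python3 -c "
from h import *
tilt(.1836+np.pi)
p=snap('side')[0];cv2.imwrite('pics/s3.png',p[230:350,200:340,::-1].repeat(4,0).repeat(4,1))"
```

```text
ee_pos: [509.7, -177.6, 33.5]
ft_force: [0.2, -0.1, 0.4]
ee_pos: [509.6, -178.0, 30.5]
ft_force: [0.2, 1.1, 0.5]
ee_pos: [509.1, -177.8, 27.8]
ft_force: [-0.0, -0.3, -0.8]
wrist 16009 15999 pitch -0.51 z at grip 14.6 a [13.1 50.9 72.3] b [-21.5   0.   21.6]
side 620 13 pitch -0.46 z at grip 5.8 a [16.2 32.8 52.4] b [13.6 19.4 21.7]
scene 66 6 pitch -0.456 z at grip 13.2 a [12.2 13.5 19.1] b [ 4.2 12.7 19.9]
```

View pics/s3.png

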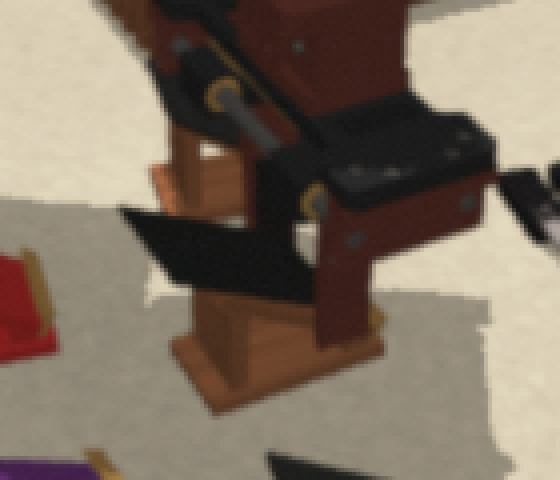

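The side crop shows the tag above the board and the fingers straddling its lower end. I lower it to contact.

```bash
(python3 -m creep '[0.0002,-0.001,-0.001,0,0.0002,-0.001,-0.002,0,0.0002,-0.001,-0.002,0]'; python3 -m creep '[0,0,-0.001,0,0,0,-0.002,0]';python3 -m creep '[0,0,-0.001,0,0,0,-0.002,0]')| grep -E 'pos|ft'; python3 -c "
from h import *
tilt(.1836+np.pi)"
```

```text
ee_pos: [509.2, -178.8, 25.6]
ft_force: [-0.2, 0.6, -0.3]
ee_pos: [509.3, -178.8, 23.7]
ft_force: [-0.2, -0.3, 0.4]
ee_pos: [509.3, -178.8, 21.7]
ft_force: [0.8, 0.3, 0.1]
wrist 15939 15923 pitch -0.529 z at grip 14.6 a [13.  50.6 71.6] b [-21.5   0.   21.6]
side 606 2 pitch -0.677 z at grip -7.7 a [40.9 46.6 52.4] b [19.7 20.6 21.5]
scene 60 14 pitch -0.37 z at grip 17.4 a [12.1 13.7 20.3] b [ 0.7 12.8 19.1]
```

```bash
(python3 -m creep '[0,0,-0.0005,0,0,0,-0.001,0]';python3 -m creep '[0,0,-0.0005,0,0,0,-0.001,0]';python3 -m creep '[0,0,-0.0005,0,0,0,-0.0005,0]')| grep -E 'pos|ft'; python3 -c "
from h import *
tilt(.1836+np.pi)" | grep wrist
```

```text
ee_pos: [509.4, -178.8, 20.9]
ft_force: [-0.0, 0.2, 2.1]
ee_pos: [509.6, -178.8, 20.0]
ft_force: [1.5, 0.4, 6.5]
ee_pos: [510.1, -178.9, 19.7]
ft_force: [1.1, 0.2, 4.6]
wrist 15769 15759 pitch -0.552 z at grip 14.6 a [13.1 50.3 70.7] b [-21.5  -0.   21.6]
```

Flat on the board at pitch 0.552. I slide it down the slope under light contact.

```bash
(python3 -m creep '[0,0,0.0003,0,0.0017,0.0003,-0.0008,0,0.0034,0.0006,-0.0018,0,0.005,0.0009,-0.0029,0,0.0067,0.0012,-0.0039,0,0.0067,0.0012,-0.0039,0]';python3 -m creep '[0.0017,0.0003,-0.001,0,0.0034,0.0006,-0.0021,0,0.0034,0.0006,-0.0021,0]')| grep -E 'pos|ft'; python3 -c "
from h import *
tilt(.1836+np.pi)" | grep wrist
```

```text
ee_pos: [516.8, -177.8, 15.6]
ft_force: [2.3, 1.0, 4.3]
ee_pos: [520.1, -177.1, 13.4]
ft_force: [2.0, -0.2, 5.6]
wrist 15755 15742 pitch -0.553 z at grip 14.6 a [13.2 50.3 70.7] b [-21.5  -0.   21.6]
```

```bash
for i in 1 2; do python3 -m creep '[0.0008,0.0001,-0.0004,0,0.0017,0.0003,-0.0009,0,0.0017,0.0003,-0.0009,0]'| grep -E 'pos|ft'; done;  python3 -m creep '[0.0004,0.0001,-0.0002,0,0.0008,0.0002,-0.0005,0]'| grep -E 'pos|ft'; python3 -c "
from h import *
tilt(.1836+np.pi)" | grep wrist
```

```text
ee_pos: [521.4, -176.8, 12.6]
ft_force: [1.3, -0.7, 6.4]
ee_pos: [523.0, -176.5, 11.7]
ft_force: [2.0, -0.0, 6.1]
ee_pos: [523.7, -176.3, 11.2]
ft_force: [0.5, 0.9, 6.6]
wrist 15781 15767 pitch -0.553 z at grip 14.6 a [13.1 50.2 70.6] b [-21.6   0.   21.6]
```

```bash
for i in 1 ; do python3 -m creep '[0.0004,0.0001,-0.0001,0,0.0008,0.0002,-0.0004,0,0.0008,0.0002,-0.0004,0]'| grep -E 'pos|ft';  python3 -m creep '[0.0004,0.0001,-0.0002,0,0.0008,0.0002,-0.0004,0,0.0008,0.0002,-0.0004,0]'| grep -E 'pos|ft'; python3 -m creep '[0.0004,0.0001,-0.0002,0,0.0008,0.0002,-0.0004,0,0.0008,0.0002,-0.0004,0]'| grep -E 'pos|ft';done
```

```text
ee_pos: [524.4, -176.1, 10.7]
ft_force: [1.2, -0.4, 5.5]
ee_pos: [525.1, -175.9, 10.3]
ft_force: [1.7, 0.1, 5.0]
ee_pos: [525.8, -175.6, 9.8]
ft_force: [1.6, -0.7, 5.2]
```

```bash
for i in 1 2 ; do python3 -m creep '[0.0004,0.0001,-0.0002,0,0.0008,0.0001,-0.0004,0,0.0008,0.0001,-0.0004,0]'| grep -E 'pos|ft';  done; python3 -m creep '[0.0004,0.0001,-0.0002,0,0.0008,0.0001,-0.0004,0,0.0008,0.0001,-0.0004,0]'| grep -E 'pos|ft'
```

```text
ee_pos: [526.6, -175.5, 9.4]
ft_force: [1.1, 0.3, 4.4]
ee_pos: [527.3, -175.3, 8.9]
ft_force: [1.2, 0.9, 3.5]
ee_pos: [527.5, -175.3, 8.7]
ft_force: [-2.3, -0.6, 9.2]
```

The wall is felt at x = 527.5 (fx negative), within 1 mm of where the seat was expected. I ease off, open, and look.

```bash
python3 -m creep '[-0.0002,0,0.0003,0,-0.0002,0,0.0004,0]' | grep -E 'pos|ft'; python3 -m creep '[0,0,0,0,0,0,0,0,0,0,0,0,0,0,0,0,0,0,0,0,0,0,0,0]' 0.85 | grep -E 'pos|ft|wid'; python3 -m creep '[0,0,0.005,0,0,0,0.02,0,0,0,0.05,0,0,0,0.09,0,0,0,0.13,0,0,0,0.13,0]' | grep -E 'pos|ft|wid'; python3 -m creep '[-0.01,0.03,0.01,0,-0.03,0.07,0.02,0,-0.06,0.11,0.02,0,-0.08,0.15,0.02,0,-0.11,0.19,0.02,0,-0.14,0.23,0.02,0,-0.17,0.27,0.02,0,-0.17,0.27,0.02,0,-0.17,0.27,0.02,0]' | grep -E 'pos|t:'
python3 - <<'E'
from h import *
ims=[]
e=np.array([np.cos(.184),np.sin(.184),0]);f=np.array([-e[1],e[0],0])
for n,(r,c0) in {'scene':(125,195),'side':(240,205)}.items():
    p,d,c,T=snap(n);X=cloud(d,c,T);g=p.astype(int).sum(-1)
    a=(X-[497,-181,0])@e;b=(X-[497,-181,0])@f
    m=(g<150)&(np.abs(a)<55)&(np.abs(b)<40)&(X[...,2]>15)&(X[...,2]<75)
    P=X[m];cc=np.median(P,0);k=np.abs(P@[0,0,1]-np.polyval(np.polyfit(a[m],P[:,2],1),a[m]))<3;P=P[k];nn=np.linalg.svd(P-P.mean(0))[2][2];nn*=np.sign(nn[2])
    print(n,k.sum(),'tilt',np.arccos(nn[2]),'a',np.percentile(a[m],[1,99]),'b',np.percentile(b[m],[1,50,99]),'rect',cv2.minAreaRect(P[:,:2].astype(np.float32)),np.polyfit(a[m],X[...,2][m],1))
    ims.append(cv2.resize(p[r:r+90,c0:c0+100,::-1],(400,360),interpolation=2))
cv2.imwrite('pics/end.png',np.hstack(ims))
E
```

```text
ee_pos: [527.4, -175.3, 8.9]
ft_force: [-0.6, -1.3, 4.2]
ee_pos: [528.1, -175.2, 8.8]
ft_force: [0.3, -0.6, 0.5]
width: 75.2
ee_pos: [532.5, -176.7, 146.4]
ft_force: [1.6, -1.3, -0.1]
width: 74.5
t: 30.55
ee_pos: [353.3, 98.1, 158.6]
scene 489 tilt 0.5429434236260972 a [-37.15888566  32.07128089] b [-25.1074128    1.49111131  26.33137199] rect ((494.7201232910156, -180.5569610595703), (79.10707092285156, 53.745792388916016), 12.871131896972656) [-0.58645178 42.61061343]
side 257 tilt 0.4873613847255282 a [-41.82558617  31.87253137] b [-29.50851723  -6.65404782  22.89355067] rect ((493.38702392578125, -183.8920135498047), (72.26782989501953, 53.577552795410156), 8.83311939239502) [-0.45249111 38.26098208]
```

View pics/end.png

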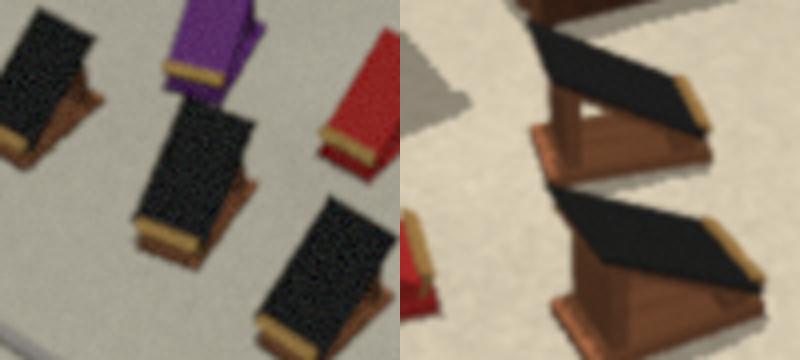

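The picture shows the tag seated in its channel, square and under the brass flange just like its neighbours. Its upper end is where a fully home tag should be, so I hand in.

```bash
python3 -c "
from workcell import ticket;print(ticket.close_job())"
```

```text
the job is handed in; nothing more can be done
None
```

The tag is set flat, square and centred in the empty stand, with its lower end against the channel wall, and I handed the job in at about 31 s; `ticket.close_job()` returned no verdict, so success rests on my final camera check and the contact force felt at the wall.

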